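# Tip the sample rod out of its tube and lay it in the resistance fixture

## Task

Get the graphite sample rod out of the open square tube and ready to measure: tip the tube mouth-down so that the rod slides until its front end stands clear of the mouth, lay the tube down flat on the bench with the rod's end still sticking out, then take the rod by that end and draw it out. Lay it gently across both V-saddles of the resistance fixture, roughly centred, and let go; the empty tube stays lying on the bench. Graphite is brittle, so do not let the rod fall, and leave everything else where it is.

Things in the scene. Friction and masses are not known exactly. Their poses are not given: they have to be found in the camera images.
- tube: Loose clear-plastic square packing tube lying on the bench, 180 mm long, 33 x 33 mm outside, 3 mm walls, bore 27 x 27 mm, about 70 g. Its +x end is the open mouth; the -x end is closed by a black end piece, the last 12 mm of the length, flush with the outside. Origin: centre of its underside as it lies; x runs along the tube out of the mouth, z up.
- tube_mouth (a point): Centre of the tube's open mouth, 90 mm along tube x from the origin and 16.5 mm above its underside; axes as the tube's.
- tube_mid (a point): Middle of the tube's axis, 16.5 mm above the origin; axes as the tube's.
- rod: Loose plain dark-grey graphite rod, 18 mm diameter, 150 mm long, about 70 g, a shallow groove 59 mm from each end. It starts wholly inside the tube, its front end 10 to 18 mm behind the mouth, too deep to grip. Origin: its middle, on its axis; x along its axis, at the start towards the mouth. In a tube flat on the bench its axis lies 12 mm above the bench.
- rod_front (a point): Centre of the rod's front end face (nearest the mouth at the start), 75 mm along rod x. The rod starts to slide when the tube is tipped 18 to 26 degrees mouth-down (38 is sure) and stays put in a level tube. Tipped low over the bench it slides only until this end meets the bench; tipped high it falls out.
- rod_tail (a point): Centre of the rod's other end face, 75 mm along rod -x.
- fixture: Four-terminal resistance fixture, fixed to the bench: grey base 104 (x) x 170 (y) x 12 mm; two brass V-saddles on black pillars at y = +28 and -28 mm, each 12 mm thick along y, 90-degree V open upwards, 40 mm wide at the top; V bottom 52 mm, V top 72 mm above the bench. Origin: centre of the base's underside; z up.
- fixture_seat (a point): Place of the rod's middle when it lies centred across both saddles, along fixture y (either way round), 64.7 mm above the fixture's origin; axes as the fixture's. Beyond the saddles (|y| over 34 mm) only the base lies below the rod. Four binding posts, tops 32 mm above the bench, stand at x = +40 mm; thin probe pins up to 50 mm between the saddles.
- capped_tube: A bystander: like tube but with a black cap 33 mm square and 26 mm long on both ends, 206 mm long in all, 33 mm high, a thin copper rod shut inside. Leave it. Origin: centre of its underside; x along it.
- multimeter: A bystander: grey hand-held meter 180 x 85 x 46 mm. Origin: centre of its underside.
- screwdriver: A bystander: black-handled screwdriver 190 mm long, 26 mm thick, lying along its x. Origin: under its middle.
- tape_roll: A bystander: roll of paper tape lying flat, 96 mm across, 19 mm high. Origin: centre of its underside.
- caliper: A bystander: sliding caliper lying flat, 235 x 70 x 13 mm, along its x. Origin: under the middle of its bar.
- adapter: A bystander: small brass coaxial adapter standing upright, 19 mm diameter, 34 mm high. Origin: centre of its underside.
- standard_resistor: A bystander: round nickel-grey reference resistor standing upright, 44 mm diameter, 34 mm high, two short brass terminals on top reaching 50 mm. Origin: centre of its underside.
There are look-alikes about, which are no part of the job. Leave any red look-alike of the tube alone.

How it is judged:
By the outcome, as a careful person would: the job done as asked, in the order asked, and still so for the second after the job is handed in, with the robot touching nothing.
It also fails if it takes over 58 s, if anything falls off the work surface, if the arm or the gripper's body presses on something with over 40 N, if the wrist force passes 120 N, or if a joint passes its speed limit or range.

## Robot

A 6-joint arm with a two-finger parallel gripper is mounted at the origin on the work surface. World frame = base frame: x ahead of the robot, y to its left, z up, the work surface at z = 0. Lengths are in m, angles in rad, forces in N, time in s.
With the tool pointing down it reaches from about 0.25 to 0.775 m from the base axis. Payload 4 kg.
Tool frame: the origin (TCP) lies midway between the tips of the shut fingers; the grasp point (between the pads) lies hold_point_z behind it (hold_point_z is the distance from the TCP to the grasp point, in m); x points along the fingers, y is the direction in which the jaws open and shut, and the axes are right-handed (so a half turn about x gives the same grasp; the last joint's range is limited). The gripper opens to 94 mm and grips with 3 to 60 N. Pads are 16 mm wide; open, the fingers measure 119 mm over their backs; the gripper's body (75 mm by 177 mm) begins 78 mm behind the grasp point.
Start: joints at [1.012, 0.087, 1.371, -0, 1.684, -0.103], TCP at [0.242, 0.494, 0.206] pointing down, gripper open.
Joint ranges: [-3.1, 3.1], [-0.76, 2.03], [0.27, 2.55], [-1.08, 4.22], [0.17, 2.65], [-2.57, 2.57]. Speed limits (rad/s): [2.79, 2.79, 3.14, 3.14, 3.14, 3.14].

## Interface

Orientations are given as a 3x3 rotation matrix whose columns are the frame's x, y, z axes.
In Python, from bench import observe, get_image, hand_in, hold_point_z gives the robot as it stands.
- The arm moves only by the shell command python3 -m handwheel 'ROWS' [OPENING] [FORCE]. ROWS is JSON, a list of rows, each a list of 6 numbers: the shift along the tool's x, y, z in mm, then the turn, a rotation vector about the tool's x, y, z in degrees. In form: [[tx, ty, tz, rx, ry, rz], ...]. A call has 1 to 10 rows; each row is the pose to reach, as a shift and turn from the pose measured when the call began, along the tool's axes at that moment; what a row does not reach only later rows make up. A row lasts 1/10 s, in which the tool goes at most 50 mm and 8.59 degrees, less where a joint would pass 70% of its speed; a pose out of reach is approached as far as the arm can. A call with a gripper value outside its range is refused whole. OPENING is the opening, from -1 (shut) to 1 (fully open), set as the call begins (- or left out, the last holds). The fingers move at their own pace and stop on an object; FORCE is the grip in N (left out, the last holds). Time passes only in rows, so rows that repeat a pose let the fingers close. It gives the time, the measured TCP pose, the force and the opening at its end, in the units of the state.
- observe(): the state, without advancing time (a new reading comes with each control period).
- get_image(name): name is "scene" or "top"; returns a dict with "img" (480x640x3 uint8, blue, green, red), "depth" (480x640 float32, m along the optical axis (not along the pixel's ray), 0 where there is no reading), "mtx" (3x3 intrinsics, pixels), "R" (3x3) and "t" (3): a world point X has camera coordinates R X + t. Camera axes: x right, y down, z forward; pixel columns grow to the right and rows downward; lengths in m; the calibration is good to about 2 mm. A picture is of the moment at which its call begins.
- hand_in(): hands the job in, once; it reports no verdict.
The state is a dict: "time_s": time; "q": joint angles; "joint_velocities": joint speeds; "tau": joint torques, N m; "position": TCP position; "eef_rot": TCP orientation; "wrist_force": force on the tool from outside, world axes, zero at the start; "wrist_torque": the same for the moment, N m; "width": opening from 0.0 (shut) to 1.0 (fully open).
Only numpy, scipy, OpenCV 4.12 (cv2) and the standard library are available. Lean on these libraries where they do the work, as an engineer would, in place of code of your own. Each camera call takes 0.05 s, during which the arm holds its last target.

## Working session

There is one attempt and no reset: what is moved stays moved. The work goes in short steps, Python scripts to look and compute and a shell command to move; the robot and the scene stay as the last step left them, time stands still between calls to the robot, and variables do not carry over. Pictures are saved under pics/ and viewed, and the job is handed in when it is done.

```bash
mkdir -p pics; ls
python3 - <<'E'
from bench import *
import cv2
print(hold_point_z)
s=observe()
for k in s: print(k,s[k])
for n in("scene","top"):
    d=get_image(n); cv2.imwrite(f"pics/{n}0.png",d["img"])
    print(n,d["mtx"],d["R"],d["t"])
E
```

```text
pics
0.0188
time_s 0.0
q [ 1.01189697e+00  8.79388351e-02  1.37224145e+00 -1.51342053e-05
  1.68358275e+00 -1.03076010e-01]
joint_velocities [-0.0004183   0.00182869  0.0017436   0.00012214 -0.00013953 -0.00117324]
tau [ 6.43206513e-04 -3.40190363e+01 -3.02426183e+01  7.18711456e-02
  3.31025384e-02 -1.83576230e-04]
position [0.24181844 0.49338282 0.2043195 ]
eef_rot [[-1.13809961e-03  4.40202030e-01  8.97898033e-01]
 [-1.84810442e-03  8.97896155e-01 -4.40203451e-01]
 [-9.99997645e-01 -2.16040470e-03 -2.08355944e-04]]
wrist_force [0.44931851 0.52968452 0.41634605]
wrist_torque [-0.01611718  0.0148942   0.0046867 ]
width 1.0003805645675838
scene [[457.1920403    0.         323.38565197]
 [  0.         457.1920403  239.3290132 ]
 [  0.           0.           1.        ]] [[ 0.70662642  0.70754988  0.00722985]
 [ 0.42913545 -0.42040659 -0.79943797]
 [-0.56260276  0.56800657 -0.60070514]] [-0.4582779  -0.13172819  1.44655637]
top [[595.58231587   0.         312.22533279]
 [  0.         595.58231587 240.89032749]
 [  0.           0.           1.        ]] [[ 2.07639714e-02 -9.99784241e-01  5.73119659e-04]
 [-9.95813281e-01 -2.07325357e-02 -8.90284814e-02]
 [ 8.90211549e-02  1.27786467e-03 -9.96028916e-01]] [0.06930251 0.55391101 1.73987033]
```

View pics/scene0.png

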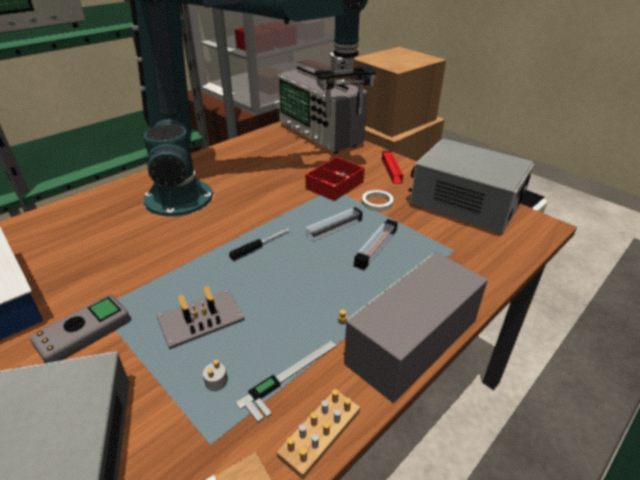

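View pics/top0.png

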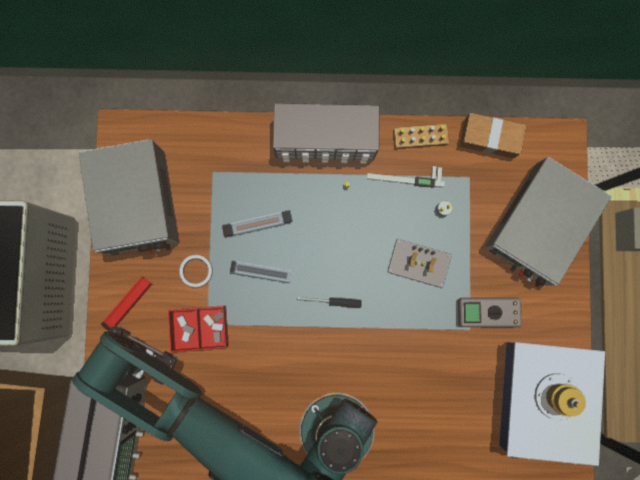

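Tube at about (260,271) in top, with its black end on the left (232,267); capped tube at (257,223); fixture at (420,262). I'll zoom in on these.

Run:
```python
import cv2,numpy as np
t=cv2.imread("pics/top0.png"); s=cv2.imread("pics/scene0.png")
a=cv2.resize(t[245:295,215:305],None,fx=8,fy=8,interpolation=cv2.INTER_CUBIC)
b=cv2.resize(t[230:300,375:465],None,fx=8,fy=8,interpolation=cv2.INTER_CUBIC)
c=cv2.resize(s[195:275,290:405],None,fx=6.5,fy=6.5,interpolation=cv2.INTER_CUBIC)
for n,i in zip("abc",(a,b,c)): cv2.imwrite(f"pics/z{n}.png",i)
```

```text
(no output)
```

View pics/za.png

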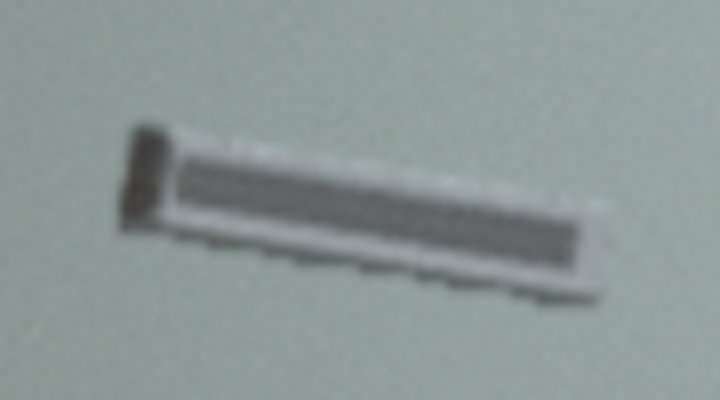

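View pics/zb.png

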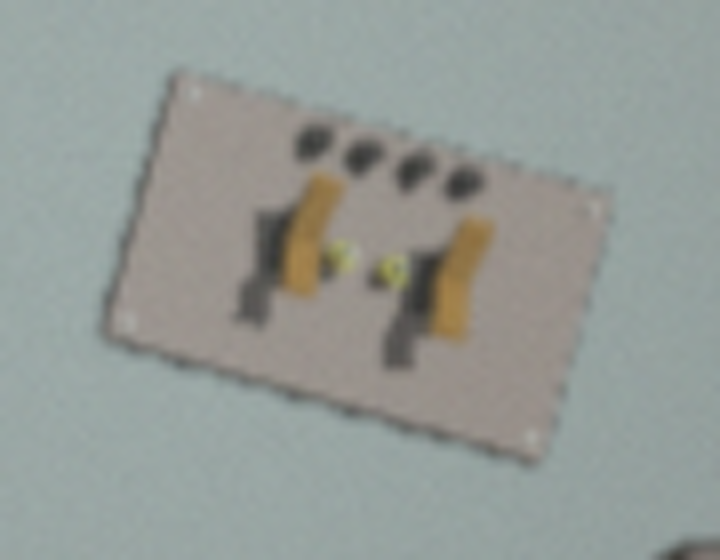

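View pics/zc.png

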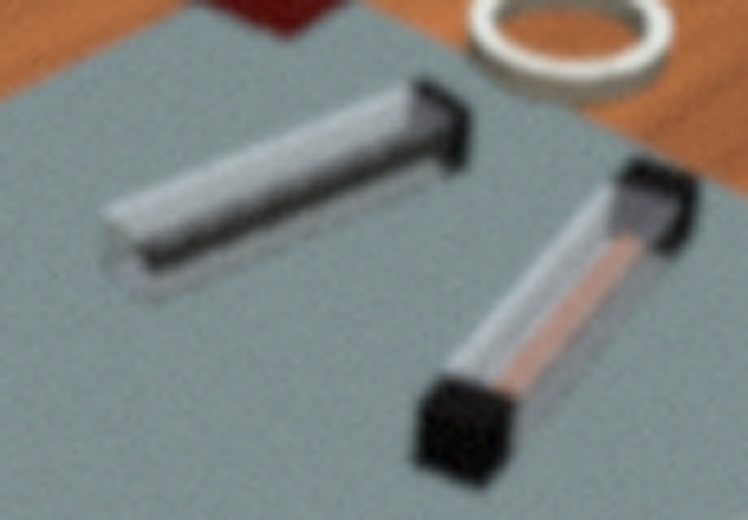

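```bash
cat > h.py <<'E'
import numpy as np,cv2
from bench import *
def ray(d,uv,z):
    uv=np.atleast_2d(np.array(uv,float)); R,t=d["R"],d["t"]; C=-R.T@t
    p=np.c_[uv,np.ones(len(uv))]@np.linalg.inv(d["mtx"]).T@R
    return C+p*((z-C[2])/p[:,2])[:,None]
def pix(d,X):
    X=np.atleast_2d(X); c=X@np.array(d["R"]).T+d["t"]; p=c@np.array(d["mtx"]).T; return p[:,:2]/p[:,2:]
def box(mask):
    cs,_=cv2.findContours(mask.astype(np.uint8),cv2.RETR_EXTERNAL,cv2.CHAIN_APPROX_NONE)
    c=max(cs,key=cv2.contourArea); return c
E
python3 - <<'E'
from h import *
d=get_image("top"); im=d["img"].astype(int)
print("cam",-d["R"].T@d["t"])
b,g,r=im[...,0],im[...,1],im[...,2]
for p in [(220,250),(260,271),(260,273),(285,275),(255,260),(233,266),(400,270),(415,250)]: print(p,im[p[1],p[0]], d["depth"][p[1],p[0]])
# fixture base: reddish grey r>b
roi=np.zeros(im.shape[:2],bool); roi[235:292,382:458]=1
m=roi&((r-g)>0)&(r>90)
m=cv2.morphologyEx(m.astype(np.uint8),cv2.MORPH_CLOSE,np.ones((9,9)))
c=box(m); rc=cv2.minAreaRect(c); bp=cv2.boxPoints(rc); print(rc)
P=ray(d,bp,.012)[:,:2]; print("fix",P,P.mean(0),[np.linalg.norm(P[i]-P[i-1]) for i in range(4)])
# tube : not mat
roi=np.zeros(im.shape[:2],bool); roi[250:290,222:298]=1
bg=np.median(im[250:290,222:298].reshape(-1,3),0); print(bg)
df=np.abs(im-bg).sum(2)
cv2.imwrite("pics/df.png",cv2.resize(np.clip(df[245:295,215:305]*4,0,255).astype(np.uint8),None,fx=8,fy=8))
dark=roi&(g<125)
c=box(cv2.morphologyEx(dark.astype(np.uint8),cv2.MORPH_OPEN,np.ones((2,2))))
print("rod",cv2.minAreaRect(c)); bp=cv2.boxPoints(cv2.minAreaRect(c)); print(ray(d,bp,.015)[:,:2])
E
```

```text
cam [0.39526768 0.07854822 1.78223529]
(220, 250) [151 150 138] 1.7818382
(260, 271) [105 103  99] 1.7332768
(260, 273) [104 103 100] 1.7490505
(285, 275) [106 104 100] 1.7448494
(255, 260) [157 158 144] 1.7854166
(233, 266) [66 69 71] 1.7481592
(400, 270) [144 149 154] 1.7816216
(415, 250) [136 145 150] 1.7697798
((419.1697998046875, 262.9056701660156), (56.86726379394531, 34.6148567199707), 15.945395469665527)
fix [[ 0.46613767 -0.14339166]
 [ 0.5660312  -0.1708267 ]
 [ 0.52268312 -0.33405531]
 [ 0.42323237 -0.30587143]] [ 0.49452109 -0.23853627] [np.float64(0.16804922441141854), np.float64(0.10359246277476551), np.float64(0.1688864486702888), np.float64(0.10336721854781812)]
[156. 157. 145.]
rod ((259.2366943359375, 270.10101318359375), (56.627960205078125, 12.367025375366211), 4.666858673095703)
[[0.44978145 0.32092371]
 [0.48639417 0.31914233]
 [0.47619822 0.15124425]
 [0.43962745 0.1533335 ]]
```

View pics/df.png

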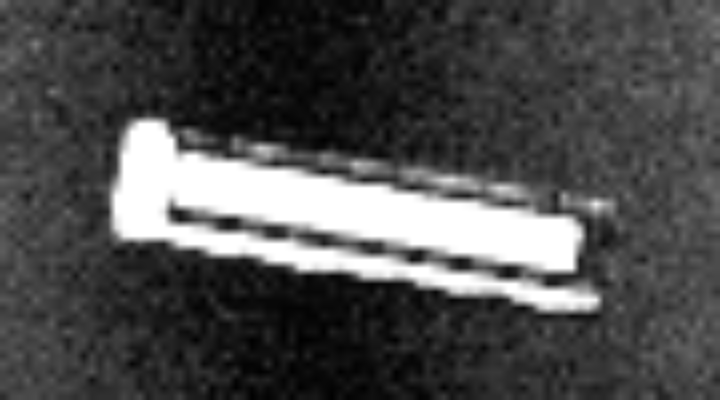

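Run:
```python
from h import *
d=get_image("top"); im=d["img"].astype(int)
Z=lambda x,y:(215+(x+.5)/8-.5,245+(y+.5)/8-.5)
print("rodends",ray(d,[Z(180,182),Z(579,241)],.013)[:,:2])
g=im[...,1]; 
m=np.zeros(g.shape,bool); m[255:285,239:286]=1; m&=(g<125)
n,l,st,_=cv2.connectedComponentsWithStats(m.astype(np.uint8)); k=1+np.argmax(st[1:,4]); v,u=np.nonzero(l==k)
P=ray(d,np.c_[u,v],.013)[:,:2]; c=P.mean(0); vx=cv2.fitLine(P.astype(np.float32),cv2.DIST_HUBER,0,.01,.01).ravel(); print(c,vx, np.degrees(np.arctan2(vx[1],vx[0])))
print("mouth top edge",ray(d,[Z(612,205),Z(600,293)],.033)[:,:2])
print("cap top",ray(d,[Z(133,122),Z(120,225)],.033)[:,:2])
s=get_image("scene")
S=lambda x,y:(290+(x+.5)/6.5-.5,195+(y+.5)/6.5-.5)
print("scene: mouth top corners",ray(s,[S(103,210),S(410,85),S(418,75),S(470,115)],.033)[:,:2])
print("scene mouth bottom",ray(s,[S(108,262),S(152,303)],.0)[:,:2])
# saddles in both
T=lambda x,y:(375+(x+.5)/8-.5,230+(y+.5)/8-.5)
print("saddle tops", ray(d,[T(302,236),T(463,280)],.062)[:,:2])
print("base corners",ray(d,[T(178,68),T(612,190),T(540,467),T(103,340)],.012)[:,:2],ray(d,[T(178,68),T(612,190),T(540,467),T(103,340)],.012)[:,:2].mean(0))
```

```text
rodends [[0.46996608 0.30240073]
 [0.45116802 0.15374821]]
[0.45997135 0.2284872 ] [0.15075879 0.9885706  0.45997134 0.2284872 ] 81.329094
mouth top edge [[0.46398054 0.14111491]
 [0.43167108 0.14473919]]
cap top [[0.49080425 0.31784418]
 [0.45289802 0.32136787]]
scene: mouth top corners [[0.4313265  0.14623487]
 [0.45721818 0.31261771]
 [0.45415515 0.3214367 ]
 [0.49247822 0.31354446]]
scene mouth bottom [[0.42705432 0.15248188]
 [0.46172275 0.14566712]]
saddle tops [[ 0.50228474 -0.20975313]
 [ 0.48757845 -0.26799797]]
base corners [[ 0.56721587 -0.1714966 ]
 [ 0.52494853 -0.33345466]
 [ 0.42154024 -0.30678594]
 [ 0.4651904  -0.14447627]] [ 0.49472376 -0.23905336]
```

```bash
cat > plan.py <<'E'
# prints the tool-axis shift (mm) and turn (deg) from the present pose to a wanted one
import sys,numpy as np
from scipy.spatial.transform import Rotation as Ro
from bench import *
def want(az,tilt):
    z=np.array([np.cos(az),np.sin(az),0]);x=np.array([0,0,-1.]);y=np.cross(z,x)
    return Ro.from_matrix(np.c_[x,y,z])*Ro.from_euler('y',tilt,degrees=True)
def plan(pos,azdeg,tilt=0,s=None):
    s=s or observe(); R=Ro.from_matrix(s["eef_rot"]); W=want(np.radians(azdeg),tilt)
    print("shift",np.round(R.inv().apply(np.array(pos)-s["position"])*1000,1),"turn",np.round((R.inv()*W).as_rotvec(degrees=True),2))
    print("now",np.round(s["position"],4),"t",round(s["time_s"],2),"F",np.round(s["wrist_force"],1),"w",round(s["width"],3))
if __name__=="__main__":
    a=[float(x) for x in sys.argv[1:]]; plan(a[:3],*a[3:])
E
python3 plan.py .460 .231 .11 -98
```

```text
shift [  95.  -139.8  311.4] turn [7.189e+01 3.000e-02 5.000e-02]
now [0.242  0.4936 0.2049] t 0.25 F [-0.6  0.1  0. ] w 0.999
```

```bash
python3 -m handwheel '[[10,-14,31,7.2,0,0],[20,-28,62,14.4,0,0],[29,-42,93,21.6,0,0],[38,-56,124,28.8,0,0],[47,-70,155,36,0,0],[57,-84,187,43.2,0,0],[66,-98,218,50.4,0,0],[76,-112,249,57.6,0,0],[85,-126,280,64.8,0,0],[95,-140,311,72,0,0]]' 0.4; python3 plan.py .460 .231 .11 -98
```

```text
time_s: 1.25
position: [0.4603, 0.2298, 0.1098]
eef_rot: [[-0.0, 0.989, -0.146], [-0.001, -0.146, -0.989], [-1.0, -0.0, 0.001]]
wrist_force: [0.8, 0.2, 0.4]
width: 0.698
shift [-0.2 -0.4 -1.1] turn [-0.41  0.04  0.01]
now [0.4603 0.2298 0.1098] t 1.25 F [0.8 0.2 0.4] w 0.698
```

Run:
```python
from h import *
s=get_image("scene")["img"]; t=get_image("top")["img"]
a=cv2.resize(s[150:280,270:420],None,fx=4,fy=4,interpolation=cv2.INTER_CUBIC)
cv2.imwrite("pics/s1.png",a);
```

```text
(no output)
```

View pics/s1.png

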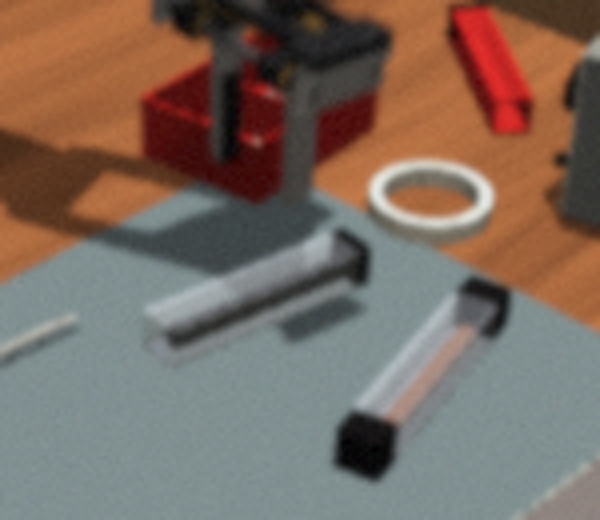

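The open gripper (fingers near (230,110) and (300,140) in the crop) hangs above the tube and straddles it. Descending.

```bash
python3 -m handwheel '[[20,0,0,0,0,0],[45,0,0,0,0,0],[70,0,-1,0,0,0],[90,0,-1,0,0,0],[100,0,-1,0,0,0],[105,0,-1,0,0,0],[105,0,-1,0,0,0]]'; python3 plan.py .460 .231 .005 -98
```

```text
time_s: 2.05
position: [0.4603, 0.2286, 0.0032]
eef_rot: [[-0.003, 0.989, -0.147], [-0.003, -0.147, -0.989], [-1.0, -0.003, 0.004]]
wrist_force: [0.8, 0.2, -0.2]
width: 0.704
shift [-1.8 -0.6 -2.3] turn [-0.43  0.22  0.15]
now [0.4603 0.2286 0.0032] t 2.05 F [ 0.8  0.2 -0.2] w 0.704
```

```bash
python3 -m handwheel '[[0,0,0,0,0,0],[0,0,0,0,0,0],[0,0,0,0,0,0],[0,0,0,0,0,0],[0,0,0,0,0,0],[0,0,0,0,0,0],[0,0,0,0,0,0],[0,0,0,0,0,0]]' -1 30;python3 plan.py .460 .231 .005 -98
```

```text
time_s: 2.85
position: [0.4604, 0.2287, 0.0036]
eef_rot: [[-0.003, 0.989, -0.147], [-0.003, -0.147, -0.989], [-1.0, -0.002, 0.003]]
wrist_force: [-1.6, -0.1, 2.9]
width: 0.348
shift [-1.4 -0.8 -2.2] turn [-0.43  0.2   0.13]
now [0.4604 0.2287 0.0036] t 2.85 F [-1.6 -0.1  2.9] w 0.348
```

```bash
python3 -m handwheel '[[-7,0,0,0,1,0],[-12,0,0.3,0,4,0],[-16,0,0.7,0,6,0],[-20,0,1.2,0,8,0],[-23,0,2,0,10,0],[-27,0,2.8,0,12,0],[-30,0,3.8,0,14,0],[-33,0,5,0,16,0],[-41.3,0,7.7,0,20,0],[-41.3,0,7.7,0,20,0]]'; python3 plan.py .460 .231 .005 -98 20
python3 - <<'E'
from h import *
s=get_image("scene")["img"]
cv2.imwrite("pics/s2.png",cv2.resize(s[150:280,270:420],None,fx=4,fy=4,interpolation=cv2.INTER_CUBIC))
E
```

```text
time_s: 3.85
position: [0.4593, 0.2196, 0.0447]
eef_rot: [[0.048, 0.989, -0.141], [0.335, -0.149, -0.93], [-0.941, -0.002, -0.339]]
wrist_force: [0.7, -0.4, -1.7]
width: 0.351
shift [41.3 -1.   2.7] turn [-0.61  0.21 -0.08]
now [0.4593 0.2196 0.0447] t 3.85 F [ 0.7 -0.4 -1.7] w 0.351
```

View pics/s2.png

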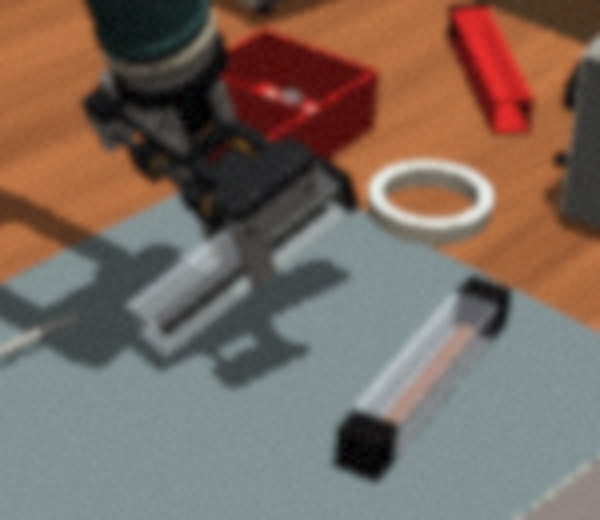

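```bash
python3 -m handwheel '[[-4.5,0,0.1,0,2,0],[-8.9,0,0.3,0,4,0],[-13.4,0,0.7,0,6,0],[-17.8,0,1.2,0,8,0],[-22.2,0,1.9,0,10,0],[-26.6,0,2.8,0,12,0],[-31,0,3.8,0,14,0],[-35.3,0,5,0,16,0],[-39.6,0,6.3,0,18,0],[-39.6,0,6.3,0,18,0]]'; python3 plan.py .460 .231 .005 -98 38
python3 - <<'E'
from h import *
s=get_image("scene")["img"]
cv2.imwrite("pics/s3.png",cv2.resize(s[150:280,270:420],None,fx=4,fy=4,interpolation=cv2.INTER_CUBIC))
E
```

```text
time_s: 4.9
position: [0.4565, 0.2004, 0.0792]
eef_rot: [[0.089, 0.989, -0.121], [0.605, -0.15, -0.782], [-0.792, -0.004, -0.611]]
wrist_force: [-0.8, 0.1, 0.3]
width: 0.353
shift [77.5 -0.9 21. ] turn [-0.63  0.33 -0.22]
now [0.4565 0.2004 0.0792] t 4.9 F [-0.8  0.1  0.3] w 0.353
```

View pics/s3.png

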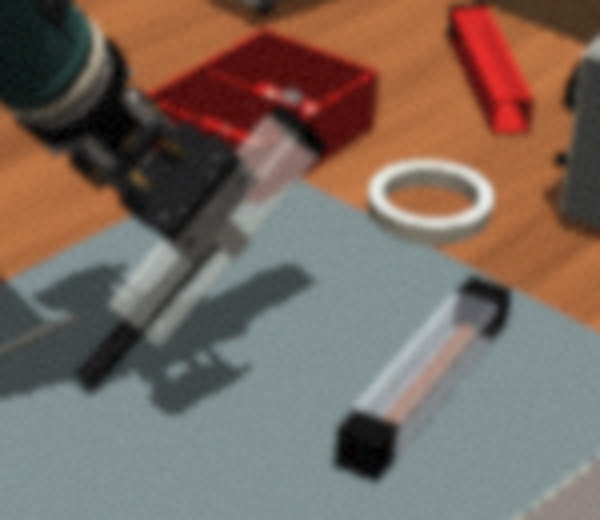

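```bash
python3 -m handwheel '[[3.4,0,0,0,-1.5,0],[6.7,0,0.2,0,-3,0],[13.4,0,0.7,0,-6,0],[20,0,1.6,0,-9,0],[26.6,0,2.8,0,-12,0],[33.1,0,4.4,0,-15,0],[39.6,0,6.3,0,-18,0],[45.9,0,8.5,0,-21,0],[52.1,0,11.1,0,-24,0],[52.1,0,11.1,0,-24,0]]'; python3 plan.py .4604 .2287 .0036 -98 0
python3 - <<'E'
from h import *
s=get_image("scene")["img"]
cv2.imwrite("pics/s4.png",cv2.resize(s[150:280,270:420],None,fx=4,fy=4,interpolation=cv2.INTER_CUBIC))
E
```

```text
time_s: 5.95
position: [0.4594, 0.2258, 0.0312]
eef_rot: [[0.031, 0.989, -0.142], [0.233, -0.146, -0.961], [-0.972, -0.003, -0.235]]
wrist_force: [0.2, 0.3, -0.4]
width: 0.348
shift [27.6  0.6  3.6] turn [ -0.39 -13.61   0.12]
now [0.4594 0.2258 0.0312] t 5.95 F [ 0.2  0.3 -0.4] w 0.348
```

View pics/s4.png

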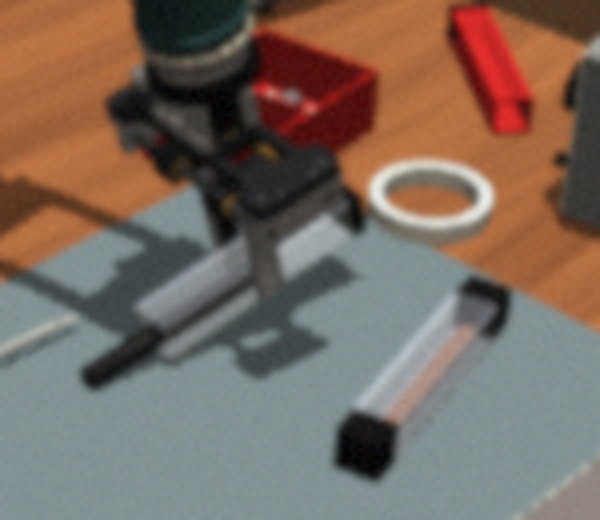

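```bash
python3 -m handwheel '[[2.5,0,0.1,0,-2,0],[5,0,0.2,0,-4,0],[9,0,0.6,0,-6,0],[12.3,0,1,0,-8,0],[16,0,1.4,0,-10,0],[20,0,2,0,-12,0],[22.3,0,2.3,0,-13.6,0],[24,0,2.7,0,-13.6,0],[26,0,3.2,0,-13.6,0],[26.5,0,3.3,0,-13.6,0]]'; python3 plan.py .4604 .2287 .0036 -98 0;python3 - <<'E'
from h import *
s=get_image("scene")["img"]
cv2.imwrite("pics/s5.png",cv2.resize(s[150:280,270:420],None,fx=4,fy=4,interpolation=cv2.INTER_CUBIC))
E
```

```text
time_s: 7.0
position: [0.4596, 0.2279, 0.0046]
eef_rot: [[-0.003, 0.989, -0.147], [0.002, -0.147, -0.989], [-1.0, -0.004, -0.001]]
wrist_force: [0.3, 0.6, -2.7]
width: 0.352
shift [ 1.   0.7 -0.9] turn [-0.44 -0.07  0.2 ]
now [0.4596 0.2279 0.0046] t 7.0 F [ 0.3  0.6 -2.7] w 0.352
```

View pics/s5.png

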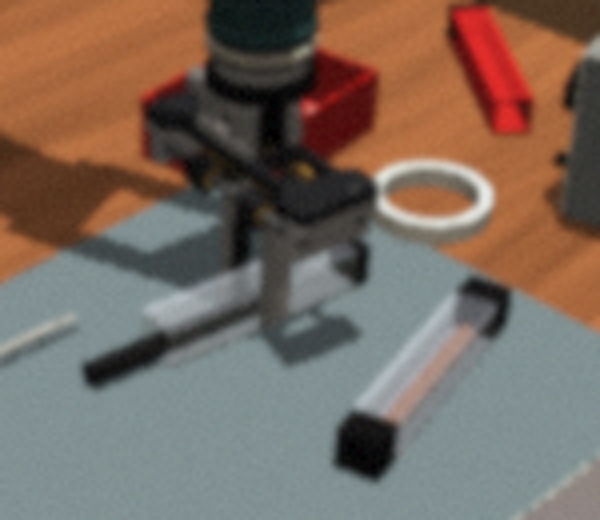

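Rod end protrudes about 40 mm (tip at (92,375) in the crop) and the tube is flat. Set down the last millimetre and release.

```bash
python3 -m handwheel '[[0.5,0,0,0,0,0],[1,0,0,0,0,0],[1,0,0,0,0,0]]'; python3 -m handwheel '[[0,0,0,0,0,0],[0,0,0,0,0,0],[0,0,0,0,0,0],[0,0,0,0,0,0],[0,0,0,0,0,0]]' 0.3; python3 -m handwheel '[[-10,0,0,0,0,0],[-40,0,0,0,0,0],[-80,0,0,0,0,0],[-120,0,0,0,0,0],[-120,0,-80,0,0,0],[-120,0,-120,0,0,0],[-120,0,-160,0,0,0],[-120,0,-160,0,0,0]]'
python3 - <<'E'
from h import *
for n in("scene","top"):
    d=get_image(n); cv2.imwrite(f"pics/{n}6.png",d["img"])
s=cv2.imread("pics/scene6.png");t=cv2.imread("pics/top6.png")
cv2.imwrite("pics/s6.png",cv2.resize(s[190:260,270:380],None,fx=7,fy=7,interpolation=cv2.INTER_CUBIC))
cv2.imwrite("pics/t6.png",cv2.resize(t[245:300,215:315],None,fx=8,fy=8,interpolation=cv2.INTER_CUBIC))
E
```

```text
time_s: 7.35
position: [0.4598, 0.2277, 0.0039]
eef_rot: [[-0.003, 0.989, -0.147], [0.002, -0.147, -0.989], [-1.0, -0.003, -0.001]]
wrist_force: [-0.1, -1.5, 0.1]
width: 0.348
time_s: 7.85
position: [0.4598, 0.2277, 0.004]
eef_rot: [[-0.003, 0.989, -0.147], [0.002, -0.147, -0.989], [-1.0, -0.003, -0.001]]
wrist_force: [0.0, 0.4, -0.7]
width: 0.645
time_s: 8.65
position: [0.4835, 0.3903, 0.1243]
eef_rot: [[-0.003, 0.99, -0.143], [0.004, -0.143, -0.99], [-1.0, -0.003, -0.003]]
wrist_force: [1.0, -0.1, 0.3]
width: 0.646
```

View pics/s6.png

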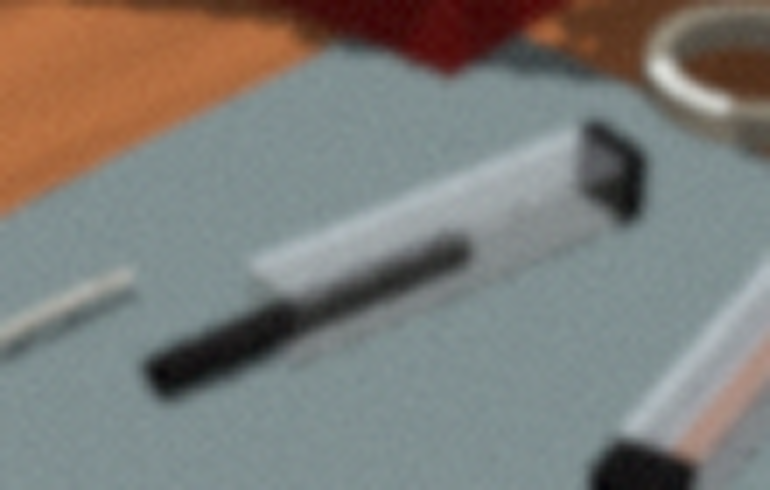

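View pics/t6.png

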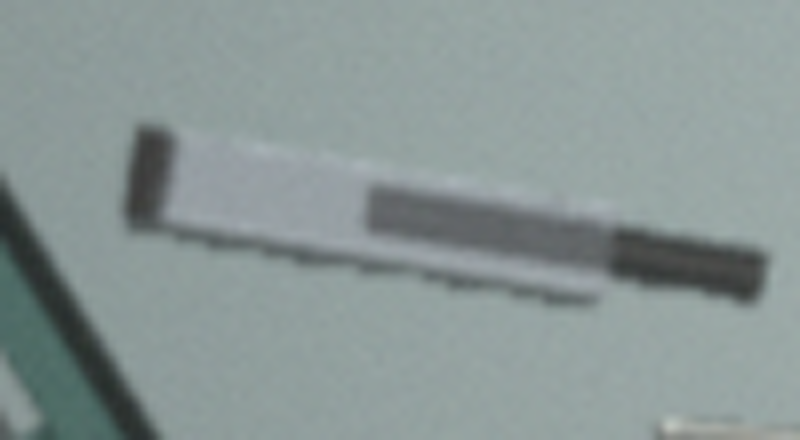

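Rod end now stands clear: in the top crop the rod runs (368,208)→(766,275), and the mouth is at about x=612. So roughly 55 mm protrudes.

```bash
python3 - <<'E'
from h import *
d=get_image("top"); g=d["img"][...,1].astype(int)
Z=lambda x,y:(215+(x+.5)/8-.5,245+(y+.5)/8-.5)
print(ray(d,[Z(368,208),Z(612,250),Z(766,275)],.013)[:,:2])
m=np.zeros(g.shape,bool); m[262:290,242:315]=1; m&=(g<122)
n,l,st,_=cv2.connectedComponentsWithStats(m.astype(np.uint8)); k=1+np.argmax(st[1:,4]); print(st[k]);v,u=np.nonzero(l==k)
for lo in(0,292):
    q=u>lo;P=ray(d,np.c_[u[q],v[q]],.013)[:,:2]; vx=cv2.fitLine(P.astype(np.float32),cv2.DIST_HUBER,0,.01,.01).ravel(); print(P.mean(0),vx, np.degrees(np.arctan2(vx[1],vx[0])))
s=get_image("scene"); g=s["img"][...,1].astype(int)
m=np.zeros(g.shape,bool); m[228:250,285:310]=1; m&=g<70
v,u=np.nonzero(m); P=ray(s,np.c_[u,v],.014)[:,:2];vx=cv2.fitLine(P.astype(np.float32),cv2.DIST_HUBER,0,.01,.01).ravel(); print(len(u),P.mean(0),vx)
S=lambda x,y:(270+(x+.5)/7-.5,190+(y+.5)/7-.5)
print(ray(s,[S(160,380),S(290,316)],.012)[:,:2])
E
python3 plan.py .4375 .110 .1243 -98
```

```text
[[0.46177119 0.23233892]
 [0.44808926 0.14143114]
 [0.44002254 0.08413724]]
[261 269  50  14 292]
[0.4499744  0.15507351] [0.1545687  0.98798203 0.4499744  0.15507351] 81.108215
[0.44301882 0.1108231 ] [0.16239674 0.98672557 0.44301882 0.1108231 ] 80.65395
122 [0.44750667 0.11188829] [ 0.00549464 -0.9999849   0.44719255  0.11557608]
[[0.44284945 0.08669052]
 [0.44784018 0.15155965]]
shift [  0.   -5.1 278.6] turn [-0.47 -0.01  0.17]
now [0.4836 0.3848 0.1243] t 8.85 F [ 0.6 -0.8  0.3] w 0.65
```

```bash
python3 -m handwheel '[[0,0,40,0,0,0],[0,-1,80,0,0,0],[0,-1,120,0,0,0],[0,-1,160,0,0,0],[0,-1,200,0,0,0],[0,-1,240,0,0,0],[20,-1,270,0,0,0],[40,-1,284,0,0,0],[60,-1,284,0,0,0],[60,-1,284,0,0,0]]'; python3 plan.py .443 .104 .004 -98.6
```

```text
time_s: 9.85
position: [0.4375, 0.1019, 0.0619]
eef_rot: [[-0.009, 0.989, -0.151], [-0.0, -0.151, -0.989], [-1.0, -0.008, 0.002]]
wrist_force: [-0.1, 0.3, -0.5]
width: 0.651
shift [57.8  5.6 -3. ] turn [-0.07  0.1   0.48]
now [0.4375 0.1019 0.0619] t 9.85 F [-0.1  0.3 -0.5] w 0.651
```

```bash
python3 -m handwheel '[[0,5.5,-3,0,0,0],[20,5.5,-3,0,0,0.5],[40,5.5,-3,0,0,0.5],[52,5.5,-3,0,0,0.5],[57,5.5,-3,0,0,0.5],[57,5.5,-3,0,0,0.5]]'; python3 plan.py .443 .104 .004 -98.6
python3 - <<'E'
from h import *
s=get_image("scene")["img"]; t=get_image("top")["img"]
cv2.imwrite("pics/s7.png",cv2.resize(s[180:270,250:380],None,fx=6,fy=6,interpolation=cv2.INTER_CUBIC))
cv2.imwrite("pics/t7.png",cv2.resize(t[235:300,215:315],None,fx=8,fy=8,interpolation=cv2.INTER_CUBIC))
E
```

```text
time_s: 10.45
position: [0.4429, 0.1041, 0.0049]
eef_rot: [[-0.0, 0.989, -0.151], [-0.002, -0.151, -0.989], [-1.0, -0.0, 0.002]]
wrist_force: [-0.2, -0.3, -0.2]
width: 0.649
shift [0.9 0.1 0.1] turn [-0.06  0.11  0.  ]
now [0.4429 0.1041 0.0049] t 10.45 F [-0.2 -0.3 -0.2] w 0.649
```

View pics/s7.png

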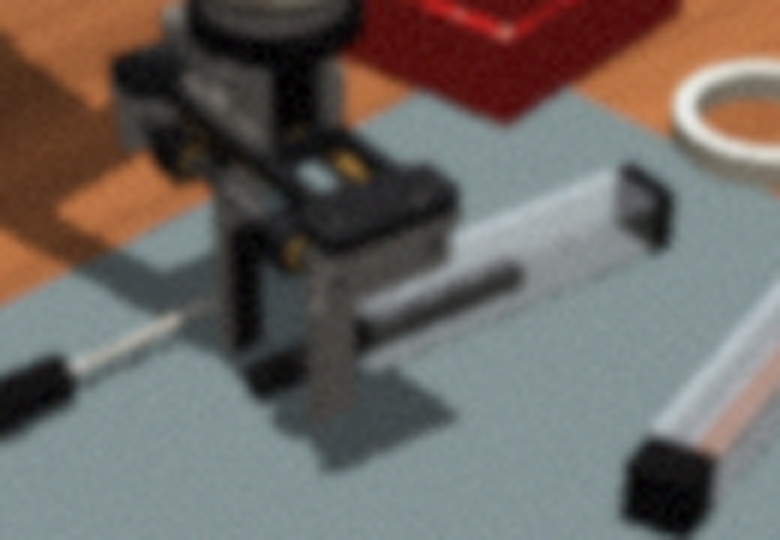

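```bash
python3 -m handwheel '[[0,0,0,0,0,0],[0,0,0,0,0,0],[0,0,0,0,0,0],[0,0,0,0,0,0],[0,0,0,0,0,0],[0,0,0,0,0,0],[0,0,0,0,0,0],[0,0,0,0,0,0],[0,0,0,0,0,0]]' -1 25;python3 plan.py .443 .104 .004 -98.6
```

```text
time_s: 11.45
position: [0.4437, 0.1041, 0.0058]
eef_rot: [[0.002, 0.989, -0.151], [-0.002, -0.151, -0.989], [-1.0, 0.002, 0.001]]
wrist_force: [-0.0, 0.9, -0.1]
width: 0.182
shift [ 1.8 -0.7  0.2] turn [-0.06  0.08 -0.1 ]
now [0.4437 0.1041 0.0058] t 11.45 F [-0.   0.9 -0.1] w 0.182
```

```bash
python3 -m handwheel '[[-1.5,0,0,0,0,0],[-3,0,3,0,0,0],[-3,0,10,0,0,0],[-3,0,18,0,0,0],[-3,0,26,0,0,0],[-3,0,34,0,0,0],[-3,0,42,0,0,0],[-3,0,50,0,0,0],[-3,0,50,0,0,0]]'
python3 - <<'E'
from h import *
s=get_image("scene")["img"]; t=get_image("top")["img"]
cv2.imwrite("pics/s8.png",cv2.resize(s[180:280,230:380],None,fx=5,fy=5,interpolation=cv2.INTER_CUBIC))
cv2.imwrite("pics/t8.png",cv2.resize(t[235:310,215:335],None,fx=6,fy=6,interpolation=cv2.INTER_CUBIC))
E
```

```text
time_s: 12.35
position: [0.436, 0.0537, 0.0088]
eef_rot: [[0.001, 0.988, -0.152], [-0.002, -0.152, -0.988], [-1.0, 0.002, 0.002]]
wrist_force: [0.2, -0.4, -2.2]
width: 0.182
```

View pics/s8.png

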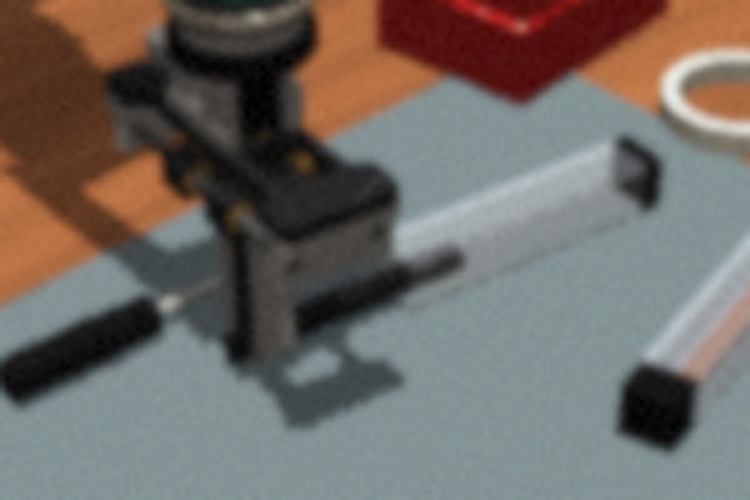

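View pics/t8.png

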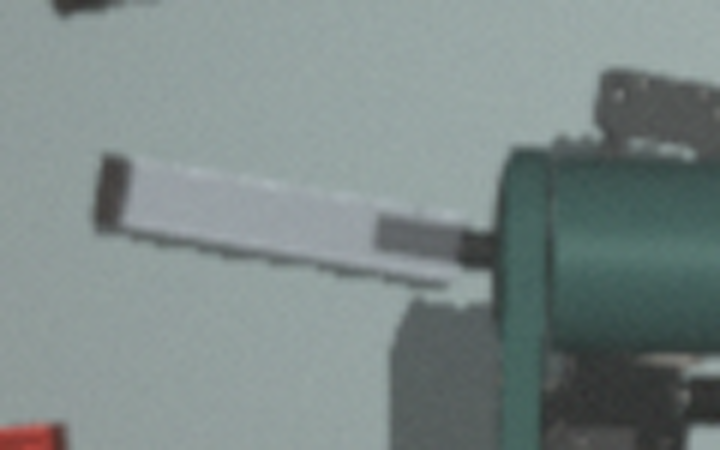

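```bash
python3 -m handwheel '[[0,0,8,0,0,0],[0,0,16,0,0,0],[0,0,24,0,0,0],[0,0,32,0,0,0],[0,0,40,0,0,0],[0,0,48,0,0,0],[0,0,56,0,0,0],[0,0,64,0,0,0],[0,0,66,0,0,0],[0,0,66,0,0,0]]'
python3 - <<'E'
from h import *
s=get_image("scene")["img"]
cv2.imwrite("pics/s9.png",cv2.resize(s[180:300,210:360],None,fx=5,fy=5,interpolation=cv2.INTER_CUBIC))
E
```

```text
time_s: 13.45
position: [0.4262, -0.011, 0.009]
eef_rot: [[0.002, 0.988, -0.152], [-0.001, -0.152, -0.988], [-1.0, 0.002, 0.001]]
wrist_force: [0.0, -1.2, -0.3]
width: 0.183
```

View pics/s9.png

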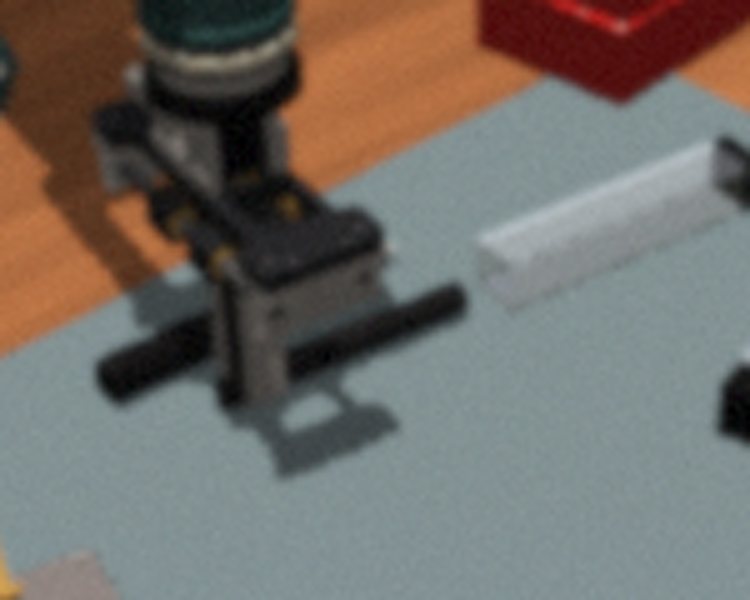

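```bash
python3 -m handwheel '[[-15,0,0,0,0,0],[-40,0,0,0,0,0],[-70,0,0,0,0,0],[-100,0,0,0,0,0],[-120,0,0,0,0,0],[-126,0,0,0,0,0],[-126,0,0,0,0,0]]';  python3 plan.py .4804 -.2919 .13 -104.9
```

```text
time_s: 14.2
position: [0.4265, -0.0104, 0.1356]
eef_rot: [[0.004, 0.988, -0.151], [-0.001, -0.151, -0.988], [-1.0, 0.004, 0.001]]
wrist_force: [0.5, 0.4, -0.7]
width: 0.18
shift [  6.1  95.8 270.1] turn [ 6.2   0.03 -0.21]
now [ 0.4265 -0.0104  0.1356] t 14.2 F [ 0.5  0.4 -0.7] w 0.18
```

```bash
python3 -m handwheel '[[0,5,15,0.5,0,0],[0,14,40,1,0,0],[0,25,70,1.6,0,0],[0,37,105,2.4,0,0],[0,50,140,3.2,0,0],[0,62,175,4,0,0],[0,75,210,4.8,0,0],[3,86,240,5.6,0,0],[6,94,262,6.2,0,0],[6,96,270,6.2,0,0]]';  python3 -m handwheel '[[0,0,0,0,0,0],[0,0,0,0,0,0]]'; python3 plan.py .4804 -.2919 .13 -104.9
python3 - <<'E'
from h import *
s=get_image("scene");t=get_image("top")
cv2.imwrite("pics/s10.png",cv2.resize(s["img"][230:360,130:270],None,fx=5,fy=4.5,interpolation=cv2.INTER_CUBIC))
cv2.imwrite("pics/t10.png",cv2.resize(t["img"][220:300,365:465],None,fx=7,fy=7,interpolation=cv2.INTER_CUBIC))
E
```

```text
time_s: 15.2
position: [0.4795, -0.293, 0.1268]
eef_rot: [[-0.001, 0.966, -0.259], [0.002, -0.259, -0.966], [-1.0, -0.001, -0.001]]
wrist_force: [-0.4, -0.1, -0.6]
width: 0.182
time_s: 15.4
position: [0.4788, -0.2917, 0.1253]
eef_rot: [[-0.003, 0.966, -0.259], [0.004, -0.259, -0.966], [-1.0, -0.004, -0.003]]
wrist_force: [0.5, 0.3, -1.3]
width: 0.182
shift [-4.7  1.6 -0.3] turn [-0.09 -0.17  0.23]
now [ 0.4788 -0.2917  0.1253] t 15.4 F [ 0.5  0.3 -1.3] w 0.182
```

View pics/s10.png

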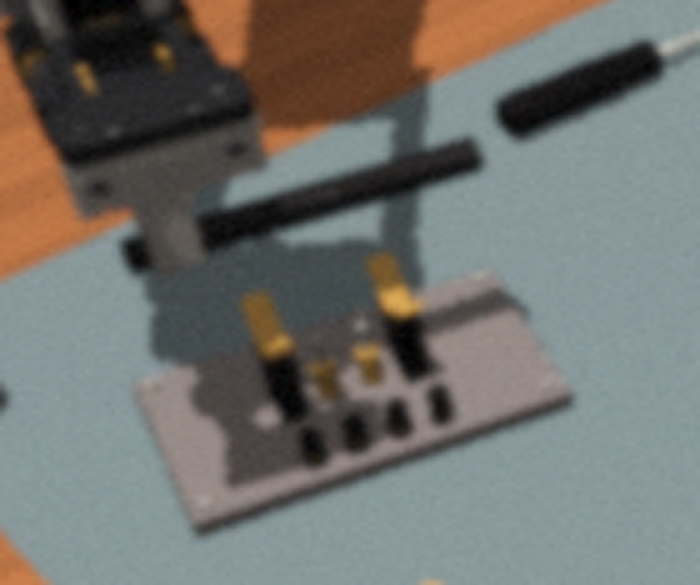

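View pics/t10.png

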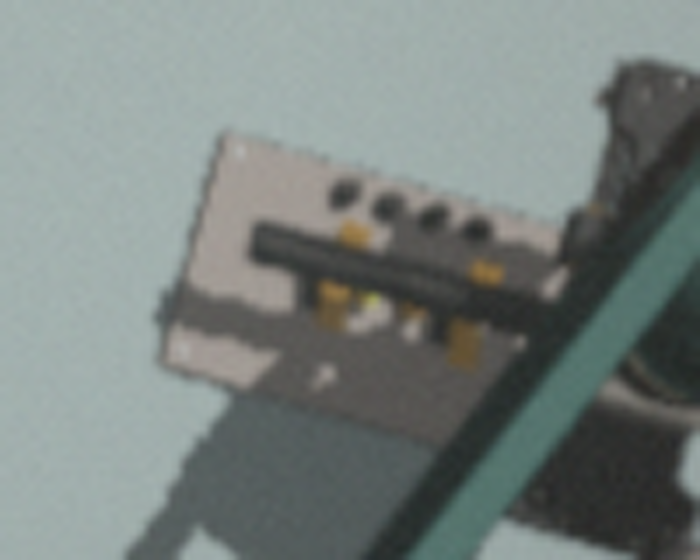

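Run:
```python
from h import *
s=get_image("scene");t=get_image("top")
T=lambda x,y:(365+(x+.5)/7-.5,220+(y+.5)/7-.5)
S=lambda x,y:(130+(x+.5)/5-.5,230+(y+.5)/4.5-.5)
a,b=ray(t,[T(252,243),T(530,307)],.1315)[:,:2]; print("top tail,mid",a,b,np.degrees(np.arctan2(*(b-a)[::-1])))
# triangulate tail from both views
def P(d): return d["mtx"]@np.c_[d["R"],d["t"]]
for tp,sp in((T(252,243),S(472,155)),):
    X=cv2.triangulatePoints(P(t),P(s),np.array(tp).reshape(2,1),np.array(sp).reshape(2,1)); print("tri tail",(X[:3]/X[3]).ravel())
print("front",ray(s,[S(133,253)],.1315))
print("expected tail now", np.array([.4788,-.2917])+.130*np.array([.258,.966]))
print(pix(s,[[.4788+.13*.258,-.2917+.13*.966,.1315]]),S(472,155))
```

```text
top tail,mid [ 0.51056752 -0.16542323] [ 0.4874486  -0.27575417] -101.83462304542314
tri tail [ 0.51050523 -0.16595454  0.12978615]
front [[ 0.47271447 -0.30542473  0.1315    ]]
expected tail now [ 0.51234 -0.16612]
[[224.59481342 263.85907506]] (224.0, 264.05555555555554)
```

```bash
python3 -m handwheel '[[10,2,0,0,0,0],[25,2.5,0,0,0,0],[40,2.5,0,0,0,0],[50,2.5,0,0,0,0],[56,2.5,0,0,0,0],[59,2.5,0,0,0,0],[59,2.5,0,0,0,0]]'; python3 plan.py .4804 -.2919 .0585 -104.9
python3 - <<'E'
from h import *
s=get_image("scene");t=get_image("top")
cv2.imwrite("pics/s11.png",cv2.resize(s["img"][250:360,130:270],None,fx=5,fy=5,interpolation=cv2.INTER_CUBIC))
cv2.imwrite("pics/t11.png",cv2.resize(t["img"][220:300,365:465],None,fx=7,fy=7,interpolation=cv2.INTER_CUBIC))
E
```

```text
time_s: 16.3
position: [0.4818, -0.2925, 0.0677]
eef_rot: [[-0.001, 0.966, -0.258], [0.002, -0.258, -0.966], [-1.0, -0.001, -0.002]]
wrist_force: [-0.8, -0.1, -0.8]
width: 0.182
shift [ 9.2 -1.5 -0.2] turn [-0.05 -0.1   0.08]
now [ 0.4818 -0.2925  0.0677] t 16.3 F [-0.8 -0.1 -0.8] w 0.182
```

View pics/s11.png

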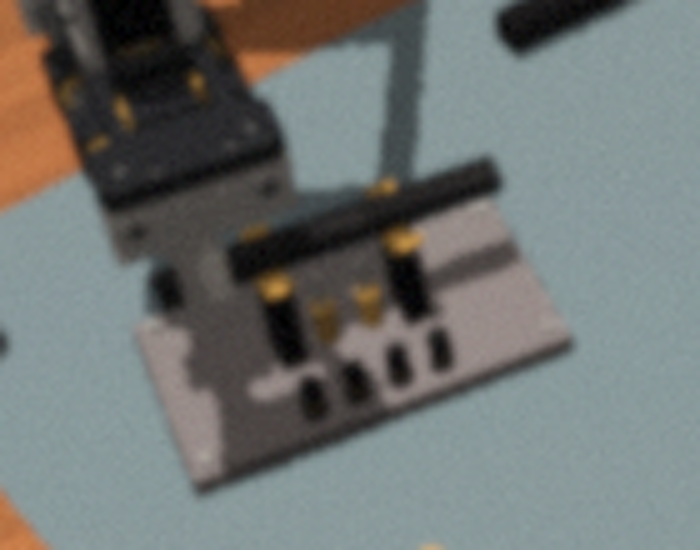

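View pics/t11.png

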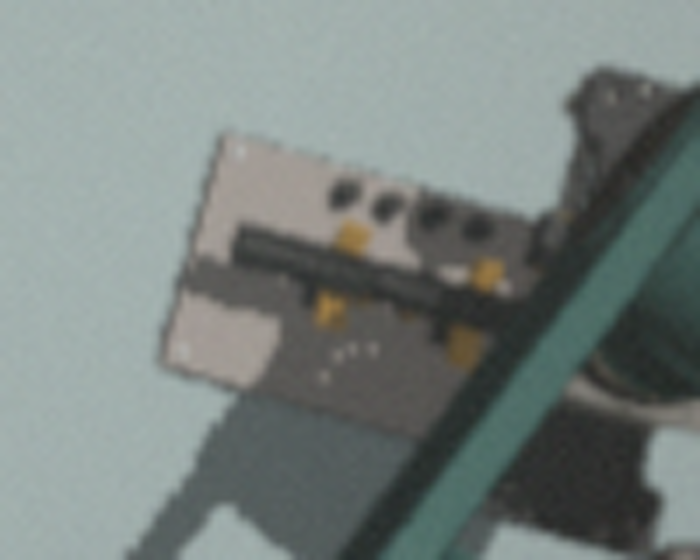

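```bash
python3 -m handwheel '[[1.5,-0.5,0,0,0,0],[3,-0.8,0,0,0,0],[4.5,-0.8,0,0,0,0],[6,-0.8,0,0,0,0],[7,-0.8,0,0,0,0],[7,-0.8,0,0,0,0]]'; python3 plan.py .4804 -.2919 .0585 -104.9
```

```text
time_s: 17.0
position: [0.4814, -0.2925, 0.0614]
eef_rot: [[0.0, 0.966, -0.258], [0.001, -0.258, -0.966], [-1.0, -0.0, -0.001]]
wrist_force: [0.7, 0.4, -0.3]
width: 0.18
shift [ 2.9 -1.2 -0.3] turn [-0.04 -0.07  0.01]
now [ 0.4814 -0.2925  0.0614] t 17.0 F [ 0.7  0.4 -0.3] w 0.18
```

```bash
python3 -m handwheel '[[0.5,0,0,0,0,0],[1,0,0,0,0,0],[1,0,0,0,0,0],[1,0,0,0,0,0]]'; python3 plan.py .4804 -.2919 .0585 -104.9
python3 - <<'E'
from h import *
s=get_image("scene");
cv2.imwrite("pics/s12.png",cv2.resize(s["img"][260:340,140:250],None,fx=7,fy=7,interpolation=cv2.INTER_CUBIC))
E
```

```text
time_s: 17.4
position: [0.4814, -0.2925, 0.0604]
eef_rot: [[0.0, 0.966, -0.258], [0.001, -0.258, -0.966], [-1.0, -0.0, -0.001]]
wrist_force: [0.3, 1.0, -0.6]
width: 0.181
shift [ 1.9 -1.2 -0.3] turn [-0.04 -0.07  0.01]
now [ 0.4814 -0.2925  0.0604] t 17.4 F [ 0.3  1.  -0.6] w 0.181
```

View pics/s12.png

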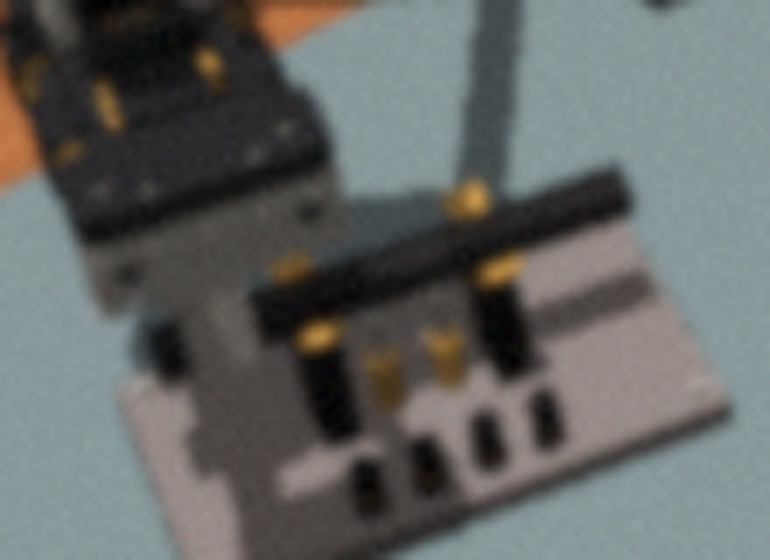

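```bash
python3 -m handwheel '[[0.5,0,0,0,0,0],[1,0,0,0,0,0],[1,0,0,0,0,0],[1,0,0,0,0,0]]'; python3 -m handwheel '[[0.5,0,0,0,0,0],[1,0,0,0,0,0],[1,0,0,0,0,0],[1,0,0,0,0,0]]'
```

```text
time_s: 17.85
position: [0.4815, -0.2925, 0.0596]
eef_rot: [[0.0, 0.966, -0.258], [0.001, -0.258, -0.966], [-1.0, -0.0, -0.001]]
wrist_force: [0.1, -1.0, 1.3]
width: 0.179
time_s: 18.25
position: [0.4815, -0.2927, 0.0591]
eef_rot: [[0.001, 0.966, -0.258], [0.001, -0.258, -0.966], [-1.0, 0.0, -0.001]]
wrist_force: [-0.6, 1.1, 3.0]
width: 0.179
```

```bash
python3 -m handwheel '[[0.5,0,0,0,0,0],[1,0,0,0,0,0],[1,0,0,0,0,0],[1,0,0,0,0,0]]'
```

```text
time_s: 18.65
position: [0.4816, -0.2928, 0.0586]
eef_rot: [[0.001, 0.966, -0.258], [0.0, -0.258, -0.966], [-1.0, 0.001, -0.0]]
wrist_force: [-2.2, 0.1, 4.9]
width: 0.182
```

Contact force has built up to about 5 N. I'll ease the grip so the rod settles, then open.

```bash
python3 -m handwheel '[[0,0,0,0,0,0],[0,0,0,0,0,0],[0,0,0,0,0,0],[0,0,0,0,0,0]]' -1 3; python3 -m handwheel '[[0,0,0,0,0,0],[0,0,0,0,0,0],[0,0,0,0,0,0],[0,0,0,0,0,0]]' -0.3
python3 - <<'E'
from h import *
s=get_image("scene");
cv2.imwrite("pics/s13.png",cv2.resize(s["img"][260:340,140:250],None,fx=7,fy=7,interpolation=cv2.INTER_CUBIC))
E
```

```text
time_s: 19.05
position: [0.4814, -0.2928, 0.0583]
eef_rot: [[0.0, 0.966, -0.258], [0.0, -0.258, -0.966], [-1.0, 0.0, -0.001]]
wrist_force: [-2.0, -0.2, 0.9]
width: 0.188
time_s: 19.45
position: [0.4815, -0.2927, 0.0582]
eef_rot: [[0.001, 0.966, -0.258], [0.001, -0.258, -0.966], [-1.0, 0.0, -0.001]]
wrist_force: [0.3, 0.2, -0.2]
width: 0.348
```

View pics/s13.png

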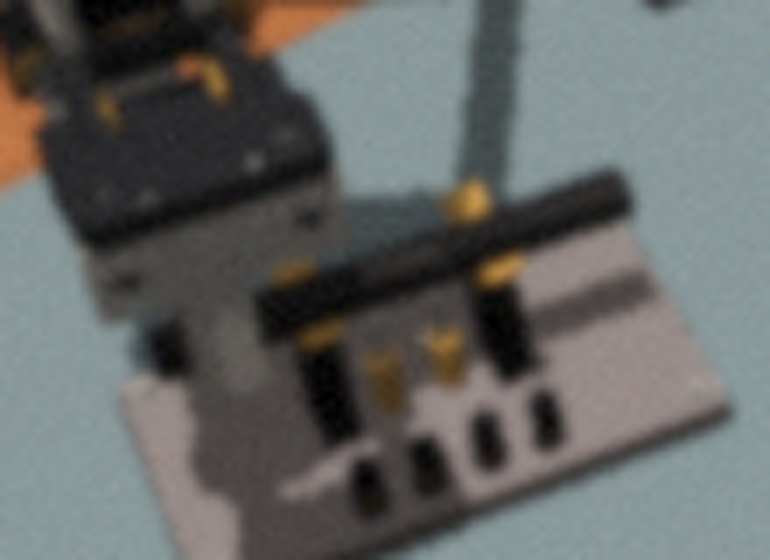

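```bash
python3 -m handwheel '[[-5,0,0,0,0,0],[-15,0,0,0,0,0],[-30,0,0,0,0,0],[-60,0,0,0,0,0],[-100,0,0,0,0,0],[-140,0,0,0,0,0],[-150,-40,0,0,0,0],[-150,-80,0,0,0,0],[-150,-120,0,0,0,0],[-150,-120,0,0,0,0]]';python3 - <<'E'
from h import *
s=get_image("scene");t=get_image("top")
cv2.imwrite("pics/s14f.png",s["img"]);cv2.imwrite("pics/t14f.png",t["img"])
cv2.imwrite("pics/s14.png",cv2.resize(s["img"][260:340,140:250],None,fx=7,fy=7,interpolation=cv2.INTER_CUBIC))
cv2.imwrite("pics/t14.png",cv2.resize(t["img"][220:300,365:465],None,fx=7,fy=7,interpolation=cv2.INTER_CUBIC))
E
```

```text
time_s: 20.5
position: [0.3626, -0.2608, 0.2102]
eef_rot: [[0.001, 0.966, -0.26], [-0.001, -0.26, -0.966], [-1.0, 0.002, 0.001]]
wrist_force: [-0.4, -0.4, 0.1]
width: 0.353
```

View pics/t14f.png

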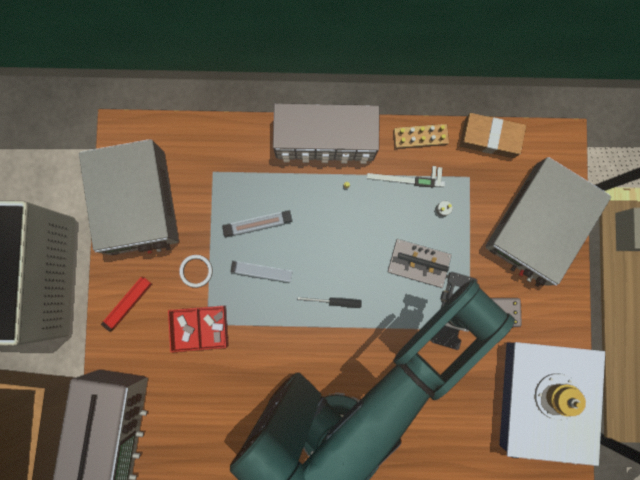

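View pics/s14f.png

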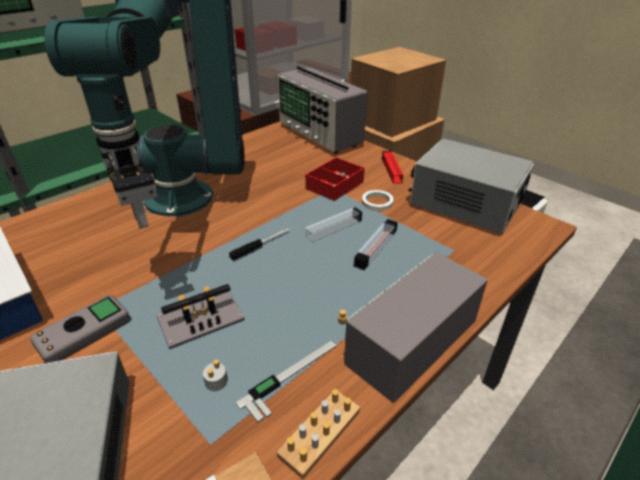

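View pics/t14.png

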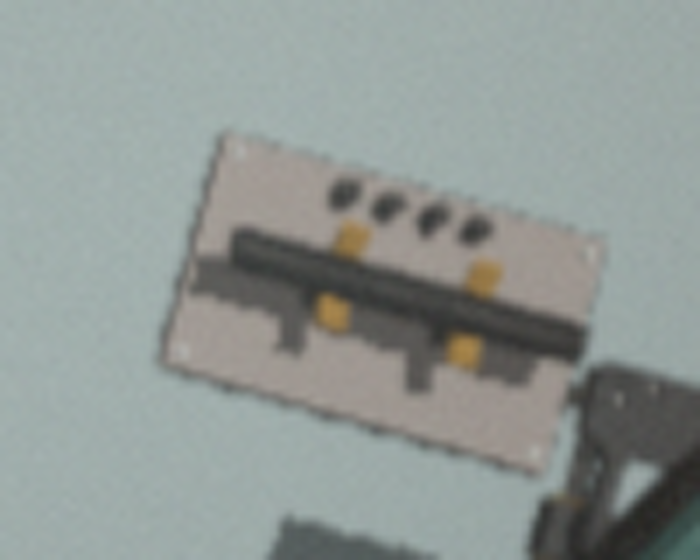

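View pics/s14.png

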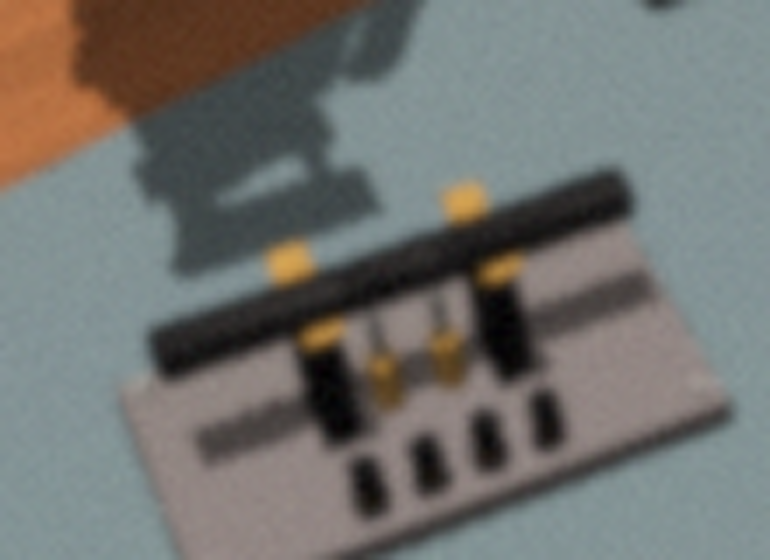

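The rod rests in both V's. Its overhangs are nearly equal: 235→342 on one side and 475→585 on the other. The tube lies empty, and the bystanders look unmoved.

Run:
```python
from h import *
t=get_image("top")
T=lambda x,y:(365+(x+.5)/7-.5,220+(y+.5)/7-.5)
e=ray(t,[T(233,246),T(585,342)],.065)[:,:2]; print(e,e.mean(0),np.linalg.norm(e[0]-e[1]))
print(hand_in(), observe()["time_s"])
```

```text
[[ 0.51380857 -0.1674204 ]
 [ 0.47720568 -0.31270266]] [ 0.49550713 -0.24006153] 0.1498222523174688
the job is handed in; nothing more can be done
the job is handed in; nothing more can be done
```

The graphite rod now lies across both V-saddles of the fixture. I handed the job in at about 20.5 s of robot time, with the arm clear of everything.

**What I did:**
- I gripped the tube at its middle and tipped it 38° mouth-down, low over the bench. The rod slid until its front end met the bench.
- I brought the tube back level and laid it flat where it had been. The rod stuck out about 55 mm, more than the 40 mm I aimed for.
- I took the rod by that end, drew it straight out and carried it to the fixture. I lowered it until it pressed on the saddles with about 5 N, then eased the grip and let go.

**Last checks:**
- **Rod position:** the last pictures show the rod lying in both V's, with nearly equal overhang at each end. Its middle measured (0.4955, -0.2401), against about (0.4945, -0.2387) for the fixture seat. That is about 2 mm off, within the camera calibration.
- **Rod length:** it measured 149.8 mm in the picture, which matches the 150 mm rod.
- **Everything else:** the tube lies empty on the bench, and by eye the other objects are where they were. I did not measure their positions again.
- **Forces:** the wrist force readings I took stayed around 5 N or less.

The only disagreement was small: just before lowering, the rod's tail measured about 2 mm off to one side and 2 mm low. I corrected the sideways part.

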